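# Crack open a stuck dry-storage box

### The job

The lid of the dry-storage box is stuck to its gasket. First take the magnetic base off the lid and stand it upright on the granite plate clear of the box; then take the lid's bar handle, pull until the seal breaks free, and hold the lid ajar with a gap of about 25 mm at its front edge, without ever letting it fly open past 60 mm. Finish while still holding the lid ajar, and leave the other things round the box where they are.

Things in the scene. Friction and masses are not known exactly. Their poses are not given: they have to be found in the camera images.
- dry_box: painted grey box fixed to the plate, 160 mm deep (x) by 200 mm wide (y), with a flat aluminium lid whose top lies 75 mm above the plate when shut. Origin: centre of the box's underside; its own x axis points from the front (handle side, with a round dial) to the hinge side, z up. The lid is 166 x 206 mm, hinged along the box's y at x = +84 mm, z = 67 mm.
- lid_handle (a point): centre of the bar handle on the lid: a round dark steel bar 10 mm thick and 90 mm long, running along the box's y, on two short posts 90 mm apart; the bar's centre is 32 mm above the lid's top (107 mm above the plate when shut), 60 mm to the front of the box's centre; from the hinge line it lies 144 mm to the front and 40 mm up. It moves with the lid.
- lid_hinge (a point): middle of the lid's hinge line, which runs along the box's y axis.
- dry_lid (a joint): angle of the lid in rad, 0 = shut; it grows as the front edge rises (front-edge gap = 168 mm x angle: 25 mm is 0.15 rad, 60 mm is 0.36 rad). The seal needs an upward pull of about 15 N at the handle to break, gives way within the first 7 mm of rise, and then only the lid's weight of about 2 N at the handle is left; the lid does not stay open by itself: let go, it sinks back onto the gasket (below 0.07 rad).
- magnet_mid (a point): magnetic base standing on the lid behind the handle: a black block with a round button on its front (-x) side and a short steel post on top, 45 mm (x) by 52 mm (y) by 36 mm high, 51 mm with the post, 0.4 kg. This point is the middle of the block in plan and 25.5 mm above its underside; z up. Its flat +y and -y sides, 52 mm apart, are free to grip.
- loupe: black eye loupe, 34 mm across, 30 mm high, standing behind the box; leave alone. Origin: centre of its underside.
- setting_ring: steel setting ring lying behind the box, 52 mm across, 18 mm high; leave alone. Origin: centre of its underside.
- gauge_block: steel gauge block standing in front of the box, 19 x 36 x 30 mm high; leave alone. Origin: centre of its underside. The plate to the right of the box (towards -y) is free for 0.15 m beside it. Farther right the measuring head of the machine hangs down to 0.17 m above the plate, over x = 0.45 to 0.59 m, y = -0.66 to -0.52 m: keep arm and gripper away from it.
Mind the look-alikes: they are no part of the job. What is meant by the part that bears magnet_mid is not purple, and is the smaller of those in its own colour.

How it is judged (in metres and radians):
On the way, in this order (a step that is already met when the one before it is completed fails the run):
1. the magnetic base stands upright on the plate, let go, clear of the box, with the lid still shut (height (world z) of magnet_mid below 0.032 m and angle between magnet_mid's own z axis and vertical below 0.15 rad and contact force between magnet_stand and dry_box below 0.1 N and contact force between magnet_stand and the fingers below 0.1 N and linear speed of magnet_stand below 0.02 m/s and value of joint dry_lid below 0.03 rad), for 0.2 s.
2. the seal is broken: the lid is lifted past the gasket by the gripper (value of joint dry_lid above 0.07 rad and contact force between the fingers and dry_box above 0.5 N), for 0.1 s.
At the end, for the whole second after the job is handed in: The gripper holds the lid still with its front edge 15 to 40 mm open (lid angle 0.09 to 0.24 rad), and the magnetic base stands upright on the plate, touching neither box nor gripper (value of joint dry_lid between 0.09 and 0.24 rad and velocity of joint dry_lid between -0.05 and 0.05 rad/s and contact force between the fingers and dry_box above 0.5 N and contact force between magnet_stand and dry_box below 0.1 N and contact force between magnet_stand and the fingers below 0.1 N and height (world z) of magnet_mid below 0.032 m and angle between magnet_mid's own z axis and vertical below 0.15 rad); the arm keeps its last pose, push and grip.
It fails at once if the lid flies open past 60 mm at its front edge (value of joint dry_lid above 0.37 rad).
It fails at once if the lid is broken open while the magnetic base still stands on it (value of joint dry_lid above 0.06 rad and height (world z) of magnet_mid above 0.05 m).
It fails at once if the magnetic base is tipped over (angle between magnet_mid's own z axis and vertical above 0.8 rad).
It fails at once if the loupe, setting ring or gauge block is disturbed (distance of any of loupe, setting_ring, gauge_block from where it was at the start of the episode above 0.02 m).
It also fails if it takes over 46 s, if anything falls off the work surface, if the arm or the gripper's body presses on something with over 40 N, if the wrist force passes 120 N, or if a joint passes its speed limit or range.

### The arm

A 7-joint arm with a two-finger parallel gripper is mounted at the origin on a cart in front of the work surface, level with it; the furniture and walls round the work are solid. World frame = base frame: x ahead of the robot, y to its left, z up, the work surface at z = 0. Lengths are in m, angles in degrees, forces in N, time in s.
With the tool pointing down it reaches from about 0.425 to 0.875 m from the base axis. Payload 4.7 kg.
Tool frame: the origin (TCP) lies at the very end of the fingers, on their centre line; the grasp point (between the pads) lies 19 mm behind it (env.grasp_offset is the distance from the TCP to the grasp point, in m); z points along the fingers, y is the line along which they close (so a half turn about z gives the same grasp; the last joint's range is limited). The gripper opens to 87 mm and grips with 3 to 60 N. Pads are 19 mm wide; open, the fingers measure 117 mm over their backs; the gripper's body (75 mm by 190 mm) begins 51 mm behind the grasp point.
Start: joints at [0.808, 18.392, -4.016, 83.108, 1.295, 78.541, -3.26], TCP at [0.65, -0, 0.223] pointing down, gripper open.
Joint ranges: [-163.93, 163.93], [-17.29, 119.83], [-79.2, 71.16], [3.27, 140.29], [-89.18, 269.18], [5.43, 117.66], [-154.24, 154.24]. Speed limits (degrees/s): [147.25, 147.25, 180, 180, 180, 180, 180].

### API

Orientations are given as [roll, pitch, yaw] about the fixed x, y, z axes, in that order (R = Rz(yaw) Ry(pitch) Rx(roll)).
In Python, from cell import env gives the robot as it stands. The module is installed in compiled form; this text tells all that it offers.
- The arm moves only by the tool drive_tool, never from a script. Its argument "moves" is one flat list of numbers, 5 for each row, row after row: the shift along the tool's x, y, z in units of 40 mm (1.0 is 40 mm), then the turn about the tool's z in units of 10 degrees (1.0 is 10 degrees), then the finger opening in mm, from 0 to 87. A call has 1 to 5 rows; each row is the pose to reach, as a shift and turn from the pose commanded when the call began, along the tool's axes at that moment; what a row does not reach only later rows make up. A row lasts 1/8 s, in which the tool goes at most 62.5 mm and 10.7 degrees, less where a joint would pass 70% of its speed; a pose out of reach is approached as far as the arm can. A call with a gripper value outside its range is refused whole. The fingers move at their own pace and stop on an object; "squeeze" is the grip in N (left out, the last holds). Time passes only in rows, so rows that repeat a pose let the fingers close. It gives the time, the measured TCP pose, the force, the opening and the grip force at its end, in the units of the state.
- env.get_obs(): the state, without advancing time (a new reading comes with each control period).
- env.read_camera(name): name is "scene" or "side" or "wrist"; returns (picture, depth): 400x640x3 uint8, red, green, blue; 400x640 float32, m along the optical axis (not along the pixel's ray), 0 where there is no reading.
- env.camera_model(name): a dict with "K" (3x3 intrinsics, pixels), "k1" (the pictures are not rectified: a ray, as slopes to the right and down, at radius r is drawn at 1 + k1 r^2 times it, then the intrinsics apply), "rvec" (rotation vector, rad) and "tvec" (3), from world to camera coordinates, as OpenCV has them; the wrist camera has in their place "tool_from_camera" (4x4, takes a point from camera to tool coordinates, whose origin is the TCP and whose axes are the flange's). Camera axes: x right, y down, z forward; pixel columns grow to the right and rows downward; lengths in m; the calibration is good to about 2 mm. A picture is of the moment at which its call begins: read the wrist's pose just before it. camera_model takes no time and is no camera call.
- env.sign_off(): hands the job in; it is judged then, once.
The state is a dict: "time_s": time; "qpos": joint angles; "joint_velocities": joint speeds; "effort": joint torques, N m; "tool_pos": TCP position; "tool_rot": TCP orientation; "force": force on the tool from outside, world axes, zero at the start; "wrist_torque": the same for the moment, N m; "grip_width": finger opening in m; "grasp_force": force on a finger pad.
Only numpy, scipy, OpenCV 4.12 (cv2) and the standard library are available. Lean on these libraries where they do the work, as an engineer would, in place of code of your own. Each camera call takes 0.05 s, during which the arm holds its last target. There are 200 camera calls.

## Working session

There is one attempt and no reset: what is moved stays moved. The work goes in short steps, Python scripts to look and compute and a tool call to move; the robot and the scene stay as the last step left them, time stands still between calls to the robot, and variables do not carry over. Pictures are saved under pics/ and viewed, at most 10 in all, crops included, and the job is handed in when it is done.

Besides the shell and the picture viewer there is one more tool, called after "Request:" by a JSON object that holds its "fn" and its "kwargs", one argument or row to a line. drive_tool: Moves the arm, as the interface text tells. Its arguments: {"type":"object","properties":{"moves":{"type":"array","items":{"type":"number"}},"squeeze":{"type":"number"}},"required":["moves"]}

```bash
mkdir -p pics
cat > h.py <<'E'
import numpy as np, cv2
from cell import env
def snap(n):
    o=env.get_obs(); p,d=env.read_camera(n); np.savez(f'{n}.npz',p=p,d=d,pos=o['tool_pos'],rot=o['tool_rot']); return p,d
def Rt(rot):
    from scipy.spatial.transform import Rotation as R
    return R.from_euler('xyz',rot,degrees=True).as_matrix()
def world(n,uv,z=None):
    """uv pixel(s) -> world by depth (median 3x3), or on plane z"""
    f=np.load(f'{n}.npz'); m=env.camera_model(n); K=np.array(m['K'])
    uv=np.atleast_2d(np.array(uv,float)); out=[]
    k=float(m['k1'])
    s=cv2.undistortPoints(uv.reshape(-1,1,2),K,np.array([k,0,0,0.]))[:,0]
    if 'rvec' in m:
        R=cv2.Rodrigues(np.array(m['rvec'],float))[0]; t=np.array(m['tvec'],float).ravel(); Rw=R.T; c=-R.T@t
    else:
        T=np.array(m['tool_from_camera']); A=Rt(f['rot']); Rw=A@T[:3,:3]; c=np.array(f['pos'])+A@T[:3,3]
    for (u,v),(a,b) in zip(uv,s):
        ray=Rw@np.array([a,b,1])
        if z is None:
            w=f['d'][int(v)-1:int(v)+2,int(u)-1:int(u)+2]; w=w[w>0]; D=np.median(w) if len(w) else np.nan
        else: D=(z-c[2])/ray[2]
        out.append(c+D*ray)
    return np.array(out)
E
python3 - <<'E'
from h import *
for n in ['scene','side','wrist']:
    p,d=snap(n); cv2.imwrite(f'pics/{n}0.png',p[:,:,::-1])
print(env.get_obs())
E
```

```text
{'time_s': 0.15, 'qpos': array([ 0.80923165, 18.42933603, -4.01653551, 83.15959196,  1.29564952,
       78.54203322, -3.25986553]), 'joint_velocities': array([-0.06393324, -0.16058299,  0.01352293, -0.08233044, -0.025272  ,
       -0.00655215, -0.02571141]), 'effort': array([ 2.16972071e-04, -4.91794288e+01, -4.04079035e-01, -3.12878716e+01,
       -6.39387709e-02,  4.04033612e-02,  9.90178205e-05]), 'tool_pos': array([ 6.49568046e-01, -5.66146777e-05,  2.21706010e-01]), 'tool_rot': array([-1.79914299e+02,  5.48810432e-03,  9.00013992e+01]), 'force': array([-0.33297013, -0.23721736,  0.88292843]), 'wrist_torque': array([-0.04107634, -0.01804194, -0.00486702]), 'grasp_force': 0.0, 'grip_width': 0.08707202405035866}
```

View pics/scene0.png

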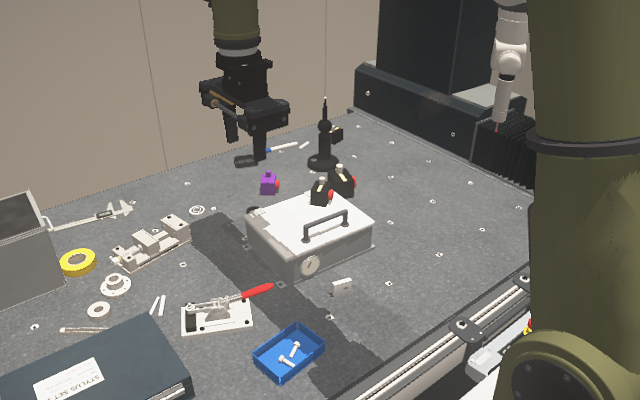

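View pics/side0.png

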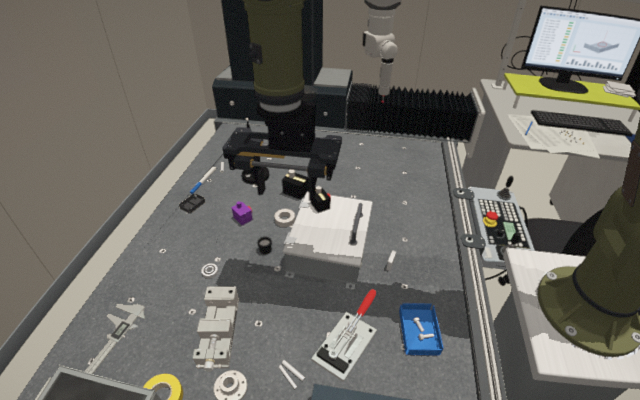

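View pics/wrist0.png

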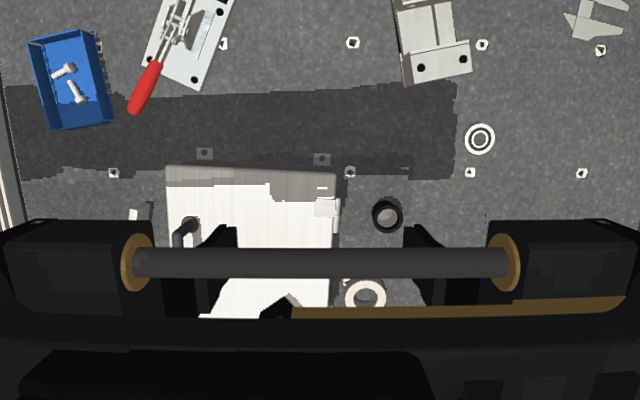

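The scene view shows the lid with its handle at (325,222), a small black base on it at (320,190), and a larger black one behind it at (342,180). There is also a purple base at (269,183). I'll enlarge the crops.

Run:
```python
from h import *
a=cv2.imread('pics/scene0.png')[145:305,235:405]; a=cv2.resize(a,None,fx=3.5,fy=3.5,interpolation=cv2.INTER_CUBIC)
cv2.imwrite('pics/c1.png',a)
a=cv2.imread('pics/side0.png')[155:290,220:410]; a=cv2.resize(a,None,fx=4,fy=4,interpolation=cv2.INTER_CUBIC)
cv2.imwrite('pics/c2.png',a)
```

```text
(no output)
```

View pics/c1.png

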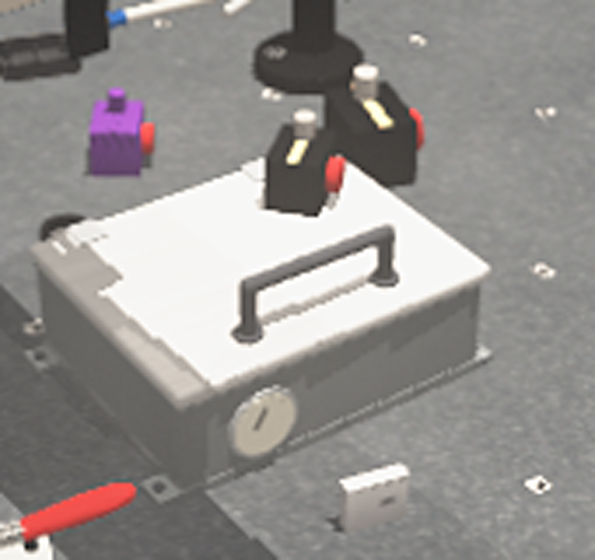

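View pics/c2.png

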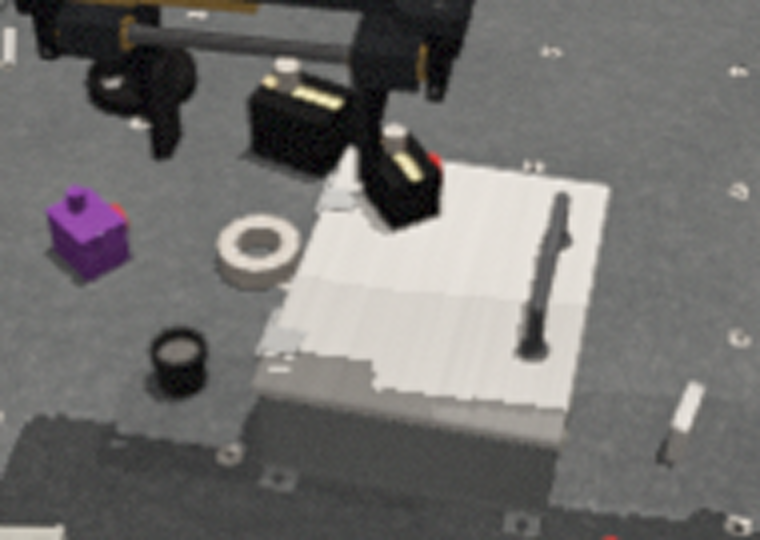

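```bash
cat > cloud.py <<'E'
from h import *
def cloud(n):
    f=np.load(f'{n}.npz'); m=env.camera_model(n); d=f['d']
    v,u=np.mgrid[:400,:640]; uv=np.stack([u,v],-1).reshape(-1,1,2).astype(float)
    s=cv2.undistortPoints(uv,np.array(m['K']),np.array([float(m['k1']),0,0,0]))[:,0]
    c=np.c_[s,np.ones(len(s))]*d.reshape(-1,1)
    if 'rvec' in m:
        R=cv2.Rodrigues(np.array(m['rvec'],float))[0]; w=(c-np.array(m['tvec'],float).ravel())@R
    else:
        T=np.array(m['tool_from_camera']); A=Rt(f['rot']); w=(c@T[:3,:3].T+T[:3,3])@A.T+f['pos']
    w[d.ravel()<=0]=np.nan
    return w.reshape(400,640,3),f['p']
E
python3 - <<'E'
from cloud import *
C={n:cloud(n) for n in ['scene','side','wrist']}
win={'scene':(slice(190,290),slice(240,380)),'side':(slice(190,280),slice(280,380)),'wrist':(slice(160,318),slice(165,345))}
for n,(w,p) in C.items():
    a=w[win[n]].reshape(-1,3); q=p[win[n]].reshape(-1,3).astype(int)
    lid=a[(abs(a[:,2]-.075)<.006)&(q.sum(1)>380)]
    print(n,'lid',len(lid),'z',np.median(lid[:,2]),cv2.minAreaRect(lid[:,:2].astype(np.float32)))
    h=a[(a[:,2]>.097)&(a[:,2]<.118)&(q.sum(1)<330)]
    if len(h)>5: print(' dark high',len(h),h.min(0).round(3),h.max(0).round(3))
S={'scene':[('post',(322,179)),('stripe',(320,188)),('small face',(316,199)),('hL',(306,226)),('hR',(346,211)),('big post',(339,168)),('bigstripe',(342,177)),('ring/loupe',(253,210)),('gauge',(342,281))],
'side':[('post',(318,188)),('stripe',(322,197)),('hA',(360,206)),('hB',(353,240)),('ring',(284,216)),('loupe',(265,243)),('gauge',(392,256)),('bigpost',(291,172)),('bigstr',(300,179)),('purple',(240,208))]}
for n in S:
    for k,uv in S[n]:
        w=C[n][0][uv[1]-1:uv[1]+2,uv[0]-1:uv[0]+2].reshape(-1,3)
        print(n,k,np.nanmedian(w,0).round(4))
E
```

```text
scene lid 4530 z 0.07603757130519104 ((0.5766319632530212, -0.08652004599571228), (0.20644962787628174, 0.17129503190517426), 86.57230377197266)
 dark high 214 [ 0.508 -0.154  0.097] [ 0.609 -0.033  0.113]
side lid 4100 z 0.07499138400229713 ((0.5776346325874329, -0.08775881677865982), (0.20780152082443237, 0.17168885469436646), 87.17119598388672)
 dark high 297 [ 0.51  -0.164  0.097] [ 0.624 -0.034  0.118]
wrist lid 15191 z 0.07548472568200987 ((0.5802022218704224, -0.06722566485404968), (0.16353654861450195, 0.17042014002799988), 86.76329803466797)
 dark high 388 [ 0.516 -0.13   0.097] [ 0.62  -0.035  0.114]
scene post [ 0.6122 -0.1486  0.1258]
scene stripe [ 0.6039 -0.1378  0.1126]
scene small face [ 0.6023 -0.1268  0.0921]
scene hL [ 0.5174 -0.0393  0.1106]
scene hR [ 0.5115 -0.1282  0.1099]
scene big post [ 0.708  -0.2754  0.0667]
scene bigstripe [ 0.6918 -0.2702  0.0518]
scene ring/loupe [ 0.7323 -0.0506  0.0249]
scene gauge [ 0.4315 -0.0552  0.0311]
side post [ 0.614  -0.1491  0.1259]
side stripe [ 0.6025 -0.1374  0.1111]
side hA [ 0.5128 -0.1199  0.1114]
side hB [ 0.5183 -0.0358  0.0867]
side ring [ 0.7087 -0.1722  0.0012]
side loupe [ 0.7227 -0.051   0.0239]
side gauge [ 0.4289 -0.0569  0.0296]
side bigpost [ 0.7108 -0.2747  0.0708]
side bigstr [ 0.6869 -0.2729  0.0508]
side purple [ 0.815  -0.1442  0.0376]
```

Run:
```python
from cloud import *
allp=[]
for n in ['scene','side']:
    w,p=cloud(n); a=w.reshape(-1,3); q=p.reshape(-1,3).astype(int)
    m=(a[:,0]>.565)&(a[:,0]<.67)&(a[:,1]>-.20)&(a[:,1]<-.09)
    t=a[m&(a[:,2]>.107)&(a[:,2]<.117)]
    print(n,'top',len(t),t[:,2].mean(),cv2.minAreaRect(t[:,:2].astype(np.float32)))
    s=a[m&(a[:,2]>.107)&(a[:,2]<.117)&(q.sum(1)>350)]
    print('  stripe',len(s),cv2.minAreaRect(s[:,:2].astype(np.float32)))
    b=a[m&(a[:,2]>.083)&(a[:,2]<.117)]
    print('  all',len(b),cv2.minAreaRect(b[:,:2].astype(np.float32)), b.min(0),b.max(0))
    r=a[m&(q[:,0]>q[:,1]+70)&(a[:,2]>.08)]; print('  button',len(r),r.mean(0), r.min(0),r.max(0))
    po=a[m&(a[:,2]>.119)]; print('  post',len(po),po.mean(0))
    allp.append(b)
b=np.vstack(allp); im=np.full((600,600),255,np.uint8)
for x,y,z in b:
    i=int((.67-x)*5000); j=int((-.09-y)*5000)
    if 0<=i<600 and 0<=j<600: cv2.circle(im,(j,i),2,0 if z>.108 else 150,-1)
cv2.imwrite('pics/top.png',im)
# big block & neighbours
for n in ['scene','side']:
    w,p=cloud(n); a=w.reshape(-1,3)
    m=(a[:,0]>.45)&(a[:,0]<.8)&(a[:,1]>-.42)&(a[:,1]<-.2)&(a[:,2]>.008)&(a[:,2]<.12)
    print(n,'right',m.sum(),a[m].min(0),a[m].max(0))
```

```text
scene top 208 0.11172982668793838 ((0.6105089783668518, -0.143549382686615), (0.034914545714855194, 0.04582466557621956), 37.49225997924805)
  stripe 44 ((0.6149125099182129, -0.13976775109767914), (0.02302921935915947, 0.04349327087402344), 36.2561149597168)
  all 447 ((0.6073018908500671, -0.14557957649230957), (0.0424751453101635, 0.046507030725479126), 37.49225997924805) [ 0.58321317 -0.16894249  0.08309889] [ 0.63705851 -0.11655888  0.11671907]
  button 39 [ 0.59082559 -0.1539844   0.09889895] [ 0.58508017 -0.16188827  0.09005997] [ 0.59598918 -0.14735946  0.10578316]
  post 29 [ 0.61416782 -0.14920698  0.12497489]
side top 149 0.11076616176940504 ((0.6097158193588257, -0.14566731452941895), (0.03423599898815155, 0.04700186103582382), 35.93482208251953)
  stripe 26 ((0.6080121994018555, -0.14764359593391418), (0.011341948993504047, 0.03975025191903114), 21.95227813720703)
  all 290 ((0.607361376285553, -0.14719028770923615), (0.040933750569820404, 0.047224871814250946), 35.336429595947266) [ 0.58354207 -0.16819771  0.0830391 ] [ 0.6334177  -0.11758937  0.11555748]
  button 6 [ 0.59115824 -0.15541243  0.10501245] [ 0.58832806 -0.16404326  0.10205425] [ 0.59487276 -0.14768607  0.11005414]
  post 24 [ 0.61436419 -0.14974836  0.1242197 ]
scene right 665 [ 0.66651797 -0.33867052  0.00800026] [ 0.79986603 -0.24275258  0.07362319]
side right 555 [ 0.6667685  -0.33666931  0.00801883] [ 0.79955886 -0.24380391  0.07237677]
```

View pics/top.png

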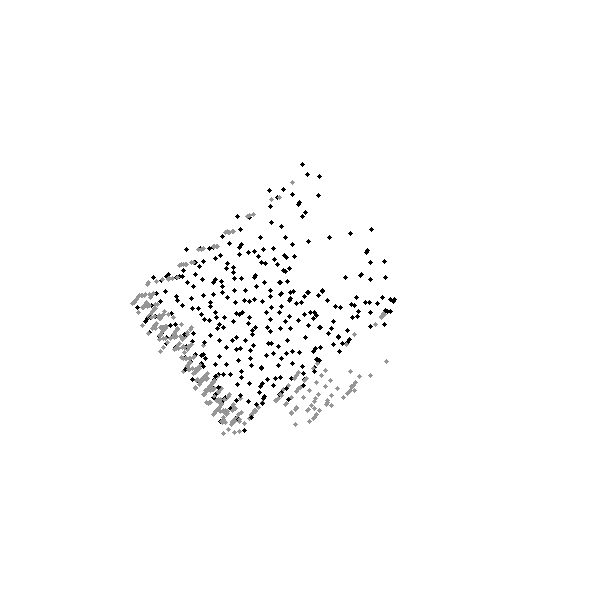

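Run:
```python
from cloud import *
for n in ['scene','side']:
    w,p=cloud(n); a=w.reshape(-1,3)
    m=(a[:,0]>.6)&(a[:,0]<1.0)&(a[:,1]>-.6)&(a[:,1]<-.2)&(a[:,2]>.09)&(a[:,2]<.45)
    print(n,m.sum(),a[m].min(0) if m.any() else '',a[m].max(0) if m.any() else '')
for uv in [(323,115),(323,140),(322,160),(336,133)]: print(uv,cloud('scene')[0][uv[1],uv[0]])
m=env.camera_model('wrist'); T=np.array(m['tool_from_camera']); print(T.round(3)); print(m['K'],m['k1'])
A=Rt([180,0,90]); P=np.array([.608,-.146,.111])
for tcp in [(.61,-.25,.25),(.61,-.22,.25),(.61,-.25,.21),(.61,-.28,.25)]:
    t=A.T@(P-np.array(tcp)); c=T[:3,:3].T@(t-T[:3,3])
    print(tcp,c,cv2.projectPoints(c.reshape(1,1,3),np.zeros(3),np.zeros(3),np.array(m['K']),np.array([float(m['k1']),0,0,0]))[0])
```

```text
scene 250 [ 0.82584946 -0.35230398  0.09004536] [ 0.8597903  -0.31856324  0.1874011 ]
side 24 [ 0.83985335 -0.34370987  0.15923898] [ 0.84786413 -0.3346066   0.18738994]
(323, 115) [ 0.84536344 -0.33428765  0.13931217]
(323, 140) [ 0.83278307 -0.32515113  0.07697912]
(322, 160) [ 0.83695303 -0.32575401  0.01703212]
(336, 133) [ 0.91535329 -0.43706806  0.03464099]
[[-0.    -0.97  -0.244  0.066]
 [ 1.     0.    -0.001 -0.   ]
 [ 0.001 -0.244  0.97  -0.163]
 [ 0.     0.     0.     1.   ]]
[[330.06956948   0.         319.85390851]
 [  0.         330.06956948 196.64919067]
 [  0.           0.           1.        ]] -0.06223384888470916
(0.61, -0.25, 0.25) [-0.00174048 -0.11047831  0.28327537] [[[317.84511526  69.13982024]]]
(0.61, -0.22, 0.25) [-0.00173586 -0.08138705  0.29060328] [[[317.89193628 104.66055202]]]
(0.61, -0.25, 0.21) [-0.0017752  -0.10070776  0.24448703] [[[317.48262161  62.12484519]]]
(0.61, -0.28, 0.25) [-0.00174511 -0.13956958  0.27594746] [[[317.79976152  32.36379187]]]
```

Request:
{"fn": "drive_tool", "kwargs": {
  "moves": [-1.5, -0.25, -0.7, 0, 87, -3, -0.5, -0.7, 0, 87, -4.5, -0.8, -0.7, 0, 87, -5.5, -1, -0.7, 0, 87, -5.5, -1, -0.7, 0, 87]
}}

```text
time_s: 0.78
tool_pos: [0.6078, -0.226, 0.2501]
tool_rot: [-179.9, 0.1, 89.5]
force: [-0.3, 1.1, -0.1]
grip_width: 0.0868
grasp_force: 0.0
```

Run:
```python
from cloud import *
p,d=snap('wrist'); print(env.get_obs()['tool_pos'],env.get_obs()['tool_rot'],env.get_obs()['joint_velocities'].round(1))
a=p[40:220,200:420,::-1]; cv2.imwrite('pics/w1.png',cv2.resize(a,None,fx=3.5,fy=3.3,interpolation=cv2.INTER_CUBIC))
```

```text
[ 0.60908197 -0.22225123  0.25016512] [-1.79957160e+02  9.23538654e-03  8.97629883e+01] [-2.2 -0.2 -3.   0.2 -1.3  0.  -0.3]
```

View pics/w1.png

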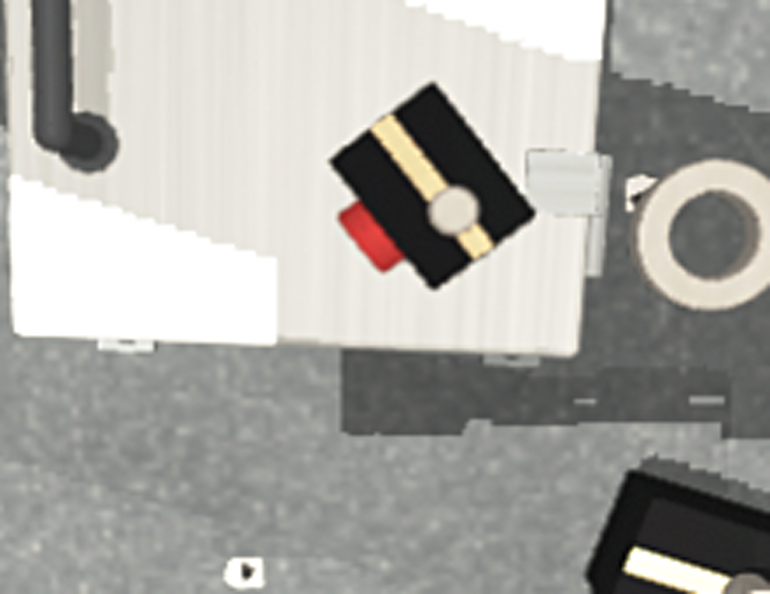

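Run:
```python
from cloud import *
f=lambda L:[(200+x/3.5,40+y/3.3) for x,y in L]
c=world('wrist',f([(433,83),(535,212),(433,289),(330,160)]),z=.111); print(c.round(4)); print('centre',c.mean(0))
for i in range(4): print(np.linalg.norm(c[i]-c[i-1]),np.degrees(np.arctan2(*(c[i]-c[i-1])[1::-1])))
b=world('wrist',f([(367,240)]),z=.093);print('button',b)
l=world('wrist',f([(578,356),(604,0),(12,335)]),z=.075);print('lid',l.round(4)); d=l[1]-l[0]; print('yaw',np.degrees(np.arctan2(d[1],d[0])),np.degrees(np.arctan2(*(l[0]-l[2])[1::-1])))
h=world('wrist',f([(50,0),(54,130)]),z=.111);print('bar',h.round(4))
```

```text
[[ 0.6116 -0.1191  0.111 ]
 [ 0.6372 -0.1522  0.111 ]
 [ 0.6113 -0.1724  0.111 ]
 [ 0.5857 -0.1383  0.111 ]]
centre [ 0.61144427 -0.14548316  0.111     ]
0.03226311281278828 36.57783896847962
0.04182657298775138 -52.30546067494909
0.032831007430226274 -142.09966800223185
0.0425771320310641 126.92234282790054
button [[ 0.59375238 -0.15916751  0.093     ]]
lid [[ 0.6537 -0.1945  0.075 ]
 [ 0.6588 -0.0915  0.075 ]
 [ 0.4885 -0.1863  0.075 ]]
yaw 87.18039120338283 -2.8472678259221147
bar [[ 0.5179 -0.0968  0.111 ]
 [ 0.5166 -0.1294  0.111 ]]
```

The wrist view shows the small black block on the lid, with corners at crop (433,83), (535,212), (433,289) and (330,160). The red button is on its -x side, so the block's x axis is at about 37°. I'll move above it and turn to line up.

Request:
{"fn": "drive_tool", "kwargs": {
  "moves": [0.4, 0, 0, 1.05, 87, 0.8, 0, 0.4, 2.1, 87, 1.2, 0.03, 0.8, 3.15, 87, 1.6, 0.03, 1.4, 4.2, 87, 1.86, 0.03, 2, 5.25, 87]
}}

```text
time_s: 1.45
tool_pos: [0.6118, -0.1418, 0.1698]
tool_rot: [-179.9, -0.1, 37.4]
force: [0.3, 0.8, 0.0]
grip_width: 0.0871
grasp_force: 0.0
```

Request:
{"fn": "drive_tool", "kwargs": {
  "moves": [0, 0, 0, 0, 87, 0, 0, 0, 0, 87]
}}

```text
time_s: 1.7
tool_pos: [0.6119, -0.1452, 0.1715]
tool_rot: [179.9, -0.0, 37.7]
force: [-0.2, -0.1, -0.2]
grip_width: 0.0871
grasp_force: 0.0
```

Request:
{"fn": "drive_tool", "kwargs": {
  "moves": [0, 0, 1, 0, 87, 0, 0, 1.7, 0, 87, 0, 0, 2.1, 0, 87, 0, 0, 2.2, 0, 87, 0, 0, 2.2, 0, 87],
  "squeeze": 25
}}

```text
time_s: 2.33
tool_pos: [0.612, -0.146, 0.0837]
tool_rot: [179.9, -0.1, 37.5]
force: [-0.5, 0.4, 0.1]
grip_width: 0.0871
grasp_force: 0.0
```

Request:
{"fn": "drive_tool", "kwargs": {
  "moves": [0, 0, 0, 0, 55, 0, 0, 0, 0, 30, 0, 0, 0, 0, 30, 0, 0, 0, 0, 30, 0, 0, 0, 0, 30]
}}

```text
time_s: 2.95
tool_pos: [0.6112, -0.1456, 0.0826]
tool_rot: [180.0, -0.0, 37.5]
force: [0.6, -0.2, 1.2]
grip_width: 0.0451
grasp_force: 0.0
```

Request:
{"fn": "drive_tool", "kwargs": {
  "moves": [0, 0, 0, 0, 30, 0, 0, 0, 0, 30, 0, 0, 0, 0, 30]
}}

```text
time_s: 3.32
tool_pos: [0.6112, -0.1455, 0.0826]
tool_rot: [-180.0, 0.0, 37.5]
force: [-0.2, -0.1, 0.2]
grip_width: 0.0439
grasp_force: 25.0
```

Request:
{"fn": "drive_tool", "kwargs": {
  "moves": [0, 0, -0.2, 0, 30, 0, 0, -0.5, 0, 30, 0, 0, -1, 0, 30, 0, 0, -1.5, 0, 30, 0, 0, -1.7, 0, 30]
}}

```text
time_s: 3.95
tool_pos: [0.6125, -0.1459, 0.1534]
tool_rot: [179.8, -0.2, 37.5]
force: [0.2, -1.1, -4.3]
grip_width: 0.0437
grasp_force: 25.0
```

Request:
{"fn": "drive_tool", "kwargs": {
  "moves": [-0.8, 0.3, 0, -1.05, 30, -1.6, 0.6, 0, -2.1, 30, -2.4, 0.9, 0, -3.15, 30, -3.2, 1.2, 0, -4.2, 30, -4, 1.48, 0, -5.2, 30]
}}

```text
time_s: 4.58
tool_pos: [0.5196, -0.2909, 0.1509]
tool_rot: [180.0, 0.0, 89.8]
force: [0.7, -0.6, -4.3]
grip_width: 0.044
grasp_force: 25.0
```

Request:
{"fn": "drive_tool", "kwargs": {
  "moves": [0, 0, 0, 0, 30, 0, 0, 0, 0, 30]
}}

```text
time_s: 4.82
tool_pos: [0.5206, -0.2894, 0.1508]
tool_rot: [180.0, -0.0, 89.4]
force: [-0.1, 0.7, -3.8]
grip_width: 0.0439
grasp_force: 25.0
```

Request:
{"fn": "drive_tool", "kwargs": {
  "moves": [0, 0, 1.2, 0, 30, 0, 0, 2.3, 0, 30, 0, 0, 3, 0, 30, 0, 0, 3.3, 0, 30, 0, 0, 3.4, 0, 30]
}}

```text
time_s: 5.45
tool_pos: [0.5211, -0.2892, 0.0145]
tool_rot: [180.0, -0.0, 89.6]
force: [0.2, 0.1, -4.2]
grip_width: 0.0438
grasp_force: 25.0
```

Request:
{"fn": "drive_tool", "kwargs": {
  "moves": [0, 0, 0.05, 0, 30, 0, 0, 0.1, 0, 30, 0, 0, 0.13, 0, 30, 0, 0, 0.13, 0, 30]
}}

```text
time_s: 5.95
tool_pos: [0.5204, -0.2901, 0.0097]
tool_rot: [180.0, 0.0, 89.5]
force: [0.3, -0.6, -4.6]
grip_width: 0.0436
grasp_force: 25.0
```

Still hanging, so I'll lower in small steps.

Request:
{"fn": "drive_tool", "kwargs": {
  "moves": [0, 0, 0.03, 0, 30, 0, 0, 0.05, 0, 30, 0, 0, 0.05, 0, 30]
}}

```text
time_s: 6.32
tool_pos: [0.5204, -0.29, 0.0076]
tool_rot: [180.0, 0.0, 89.5]
force: [-0.0, 0.1, -0.9]
grip_width: 0.0436
grasp_force: 25.0
```

Request:
{"fn": "drive_tool", "kwargs": {
  "moves": [0, 0, 0.01, 0, 30, 0, 0, 0.01, 0, 50, 0, 0, 0.01, 0, 70, 0, 0, 0.01, 0, 87, 0, 0, 0.01, 0, 87]
}}

```text
time_s: 6.95
tool_pos: [0.5205, -0.29, 0.007]
tool_rot: [180.0, 0.0, 89.5]
force: [-0.6, 0.7, 0.1]
grip_width: 0.072
grasp_force: 0.0
```

Request:
{"fn": "drive_tool", "kwargs": {
  "moves": [0, 0, 0, 0, 87, 0, 0, 0, 0, 87, 0, 0, -1, 0, 87, 0, 0, -2.5, 0, 87, 0, 0, -4, 0, 87]
}}

```text
time_s: 7.58
tool_pos: [0.52, -0.2898, 0.1685]
tool_rot: [-180.0, -0.0, 89.5]
force: [0.7, -0.9, 0.8]
grip_width: 0.0869
grasp_force: 0.0
```

Run:
```python
from cloud import *
for n in ['scene','side']:
    p,d=snap(n); cv2.imwrite(f'pics/{n}2.png',p[:,:,::-1])
a=cv2.imread('pics/scene2.png')[145:305,235:455]; cv2.imwrite('pics/s2c.png',cv2.resize(a,None,fx=3.5,fy=3.5))
for n in ['scene','side']:
    w,p=cloud(n); a=w.reshape(-1,3); q=p.reshape(-1,3).sum(1)
    m=(a[:,0]>.48)&(a[:,0]<.56)&(a[:,1]>-.34)&(a[:,1]<-.24)&(a[:,2]>.008)&(a[:,2]<.07)
    print(n,m.sum(),a[m].min(0),a[m].max(0))
    h=a[(a[:,0]>.49)&(a[:,0]<.535)&(a[:,1]>-.15)&(a[:,1]<-.02)&(a[:,2]>.104)&(a[:,2]<.118)&(q<330)]
    print(' bar',len(h),h.min(0),h.max(0),h.mean(0),np.polyfit(h[:,1],h[:,0],1))
print(env.get_obs()['tool_pos'])
```

```text
scene 460 [ 0.495717   -0.30556357  0.00805343] [ 0.54236537 -0.26913913  0.05328239]
 bar 61 [ 0.50965372 -0.13095221  0.10404412] [ 0.51989158 -0.03372294  0.1106582 ] [ 0.51337997 -0.08110315  0.10757136] [0.05079132 0.51749931]
side 253 [ 0.49694451 -0.30764893  0.00830756] [ 0.5410787  -0.26981627  0.05199333]
 bar 116 [ 0.50975176 -0.13098458  0.10539348] [ 0.52225571 -0.03427793  0.1149754 ] [ 0.51586831 -0.07892308  0.11108624] [0.06318073 0.52085473]
[ 0.52449536 -0.29227914  0.17531908]
```

View pics/s2c.png

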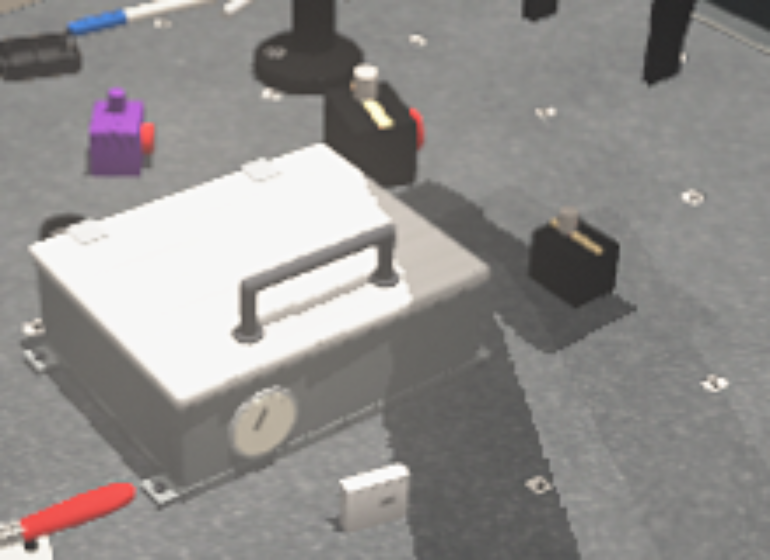

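The base is standing upright on the plate. Now I'll move above the handle.

Request:
{"fn": "drive_tool", "kwargs": {
  "moves": [1.3, 0, 0, 0.1, 87, 2.6, 0, 0, 0.2, 87, 3.9, -0.1, 0, 0.27, 87, 4.8, -0.16, 0, 0.27, 87, 5.19, -0.16, 0, 0.27, 87],
  "squeeze": 50
}}

```text
time_s: 8.3
tool_pos: [0.5156, -0.08, 0.1667]
tool_rot: [-180.0, -0.0, 87.0]
force: [1.2, -0.7, 0.1]
grip_width: 0.0869
grasp_force: 0.0
```

Request:
{"fn": "drive_tool", "kwargs": {
  "moves": [0, 0, 0, 0, 60, 0, 0, 0, 0, 50, 0, 0, 0, 0, 50, 0, 0, 0, 0, 50]
}}

```text
time_s: 8.8
tool_pos: [0.5157, -0.0834, 0.1669]
tool_rot: [-180.0, 0.0, 86.7]
force: [0.3, 0.0, -0.1]
grip_width: 0.0554
grasp_force: 0.0
```

Run:
```python
from cloud import *
o=env.get_obs(); print(o['tool_pos'],o['tool_rot'],o['grip_width'])
p,d=snap('wrist'); snap('side'); 
cv2.imwrite('pics/w3.png',p[:,:,::-1])
```

```text
[ 0.51570305 -0.08340164  0.16687434] [-1.79996310e+02  1.01613155e-02  8.67023738e+01] 0.055399930017970986
```

View pics/w3.png

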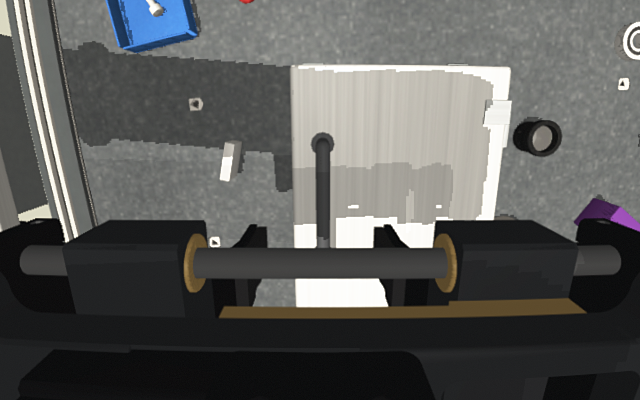

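The bar runs straight at column 323, between fingers centred on 320, so it is aligned. I'll descend and grip.

Request:
{"fn": "drive_tool", "kwargs": {
  "moves": [0, 0, 0.8, 0, 50, 0, 0, 1.5, 0, 50, 0, 0, 1.9, 0, 50, 0, 0, 2, 0, 50, 0, 0, 2, 0, 50],
  "squeeze": 55
}}

```text
time_s: 9.52
tool_pos: [0.5162, -0.0824, 0.0875]
tool_rot: [179.9, 0.0, 86.8]
force: [0.3, -1.0, -0.3]
grip_width: 0.0502
grasp_force: 0.0
```

Request:
{"fn": "drive_tool", "kwargs": {
  "moves": [0, 0, 0, 0, 20, 0, 0, 0, 0, 0, 0, 0, 0, 0, 0, 0, 0, 0, 0, 0, 0, 0, 0, 0, 0]
}}

```text
time_s: 10.15
tool_pos: [0.5178, -0.0825, 0.0872]
tool_rot: [179.7, 0.0, 86.8]
force: [3.7, -0.3, -4.6]
grip_width: 0.0085
grasp_force: 55.1
```

Request:
{"fn": "drive_tool", "kwargs": {
  "moves": [0, 0, 0, 0, 0, 0, 0, 0, 0, 0, 0, 0, 0, 0, 0]
}}

```text
time_s: 10.52
tool_pos: [0.5178, -0.0825, 0.0872]
tool_rot: [179.7, 0.0, 86.8]
force: [5.9, -1.0, -3.6]
grip_width: 0.0084
grasp_force: 55.0
```

Request:
{"fn": "drive_tool", "kwargs": {
  "moves": [0, 0.04, -0.05, 0, 0, 0, 0.05, -0.1, 0, 0, 0, 0.06, -0.15, 0, 0, 0, 0.07, -0.2, 0, 0]
}}

```text
time_s: 11.02
tool_pos: [0.5188, -0.0825, 0.091]
tool_rot: [180.0, -0.0, 86.8]
force: [10.7, -2.0, -15.6]
grip_width: 0.0078
grasp_force: 54.9
```

```bash
cat > lid.py <<'E'
from cloud import *
def lid():
    snap('scene'); w,p=cloud('scene'); a=w.reshape(-1,3); q=p.reshape(-1,3).sum(1)
    c,s=np.cos(np.radians(-3)),np.sin(np.radians(-3)); r=a-np.array([.5725,-.087,0]); bx=r[:,0]*c+r[:,1]*s; by=-r[:,0]*s+r[:,1]*c
    m=(abs(by)<.095)&(bx>-.078)&(bx<.075)&(a[:,2]>.068)&(a[:,2]<.112)&(q>330)
    for _ in range(3):
        k=np.polyfit(bx[m],a[m,2],1); m&=abs(np.polyval(k,bx)-a[:,2])<.006
    print('lid angle',-np.arctan(k[0]),'z at front',np.polyval(k,-.083),m.sum())
    o=env.get_obs(); print(o['time_s'],o['tool_pos'],o['force'],o['grip_width'],o['grasp_force'])
if __name__=='__main__': lid()
E
python3 lid.py
```

```text
lid angle 0.020661438353896968 z at front 0.08012232180220193 2949
11.075 [ 0.51925095 -0.08253017  0.092271  ] [  6.92419114  -0.86615267 -10.53230005] 0.008239373098935883 54.92363154888153
```

Request:
{"fn": "drive_tool", "kwargs": {
  "moves": [0, 0.03, -0.05, 0, 0, 0, 0.05, -0.1, 0, 0, 0, 0.07, -0.16, 0, 0, 0, 0.09, -0.22, 0, 0, 0, 0.11, -0.28, 0, 0]
}}

```text
time_s: 11.7
tool_pos: [0.524, -0.0828, 0.1056]
tool_rot: [179.9, 0.0, 86.8]
force: [7.9, 0.2, -9.6]
grip_width: 0.0082
grasp_force: 55.0
```

```bash
python3 lid.py
```

```text
lid angle 0.1194561339111283 z at front 0.09767837747179617 2732
11.75 [ 0.52419912 -0.08278774  0.10586997] [ 6.87508438 -1.30896748 -6.7374611 ] 0.008087209158421723 55.03338038921356
```

Request:
{"fn": "drive_tool", "kwargs": {
  "moves": [0, 0.02, -0.05, 0, 0, 0, 0.05, -0.1, 0, 0, 0, 0.05, -0.1, 0, 0, 0, 0.05, -0.1, 0, 0, 0, 0.05, -0.1, 0, 0]
}}

```text
time_s: 12.38
tool_pos: [0.5259, -0.0829, 0.1096]
tool_rot: [179.9, 0.0, 86.8]
force: [5.2, -0.8, -7.0]
grip_width: 0.0082
grasp_force: 55.2
```

Request:
{"fn": "drive_tool", "kwargs": {
  "moves": [0, 0, 0, 0, 0, 0, 0, 0, 0, 0, 0, 0, 0, 0, 0, 0, 0, 0, 0, 0]
}}

```text
time_s: 12.88
tool_pos: [0.5259, -0.0829, 0.1096]
tool_rot: [179.9, 0.0, 86.8]
force: [6.4, -0.8, -7.4]
grip_width: 0.0084
grasp_force: 55.2
```

```bash
python3 lid.py; python3 lid.py
python3 - <<'E'
from cloud import *
w,p=cloud('scene'); a=w.reshape(-1,3)
m=(a[:,0]>.48)&(a[:,0]<.56)&(a[:,1]>-.34)&(a[:,1]<-.24)&(a[:,2]>.008)&(a[:,2]<.07)
print(m.sum(),a[m].min(0),a[m].max(0))
E
```

```text
lid angle 0.14958852156490507 z at front 0.10305170218043737 2644
12.925 [ 0.52591868 -0.0829154   0.10957124] [ 6.04124559 -0.67043066 -7.77689763] 0.008258559781264612 55.20605284720659
lid angle 0.14958027206305313 z at front 0.1030875353682212 2652
12.975 [ 0.52589431 -0.08294468  0.10953712] [ 5.44159971 -0.64218828 -7.29656958] 0.008339596876036921 55.20610727369785
462 [ 0.49589668 -0.30631111  0.00802142] [ 0.543449   -0.26825552  0.05406888]
```

The lid is holding steady at 0.15 rad and the base is upright on the plate, so I'll hand in.

```bash
python3 -c "
from cell import env
print(env.sign_off())"
```

```text
the job is handed in; nothing more can be done
None
```

I handed the job in at about 13 s of the 46 s limit: the magnetic base stands upright on the plate clear of the box, the seal is broken, and the gripper holds the lid still at about 0.15 rad (25 mm); the judge's verdict was not shown.

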